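# Lock the levelling mount's nut with spanner and jam nut

## Task

Lock the square lower nut of the levelling mount where it is set: lower the big open-ended spanner over the stud until it lies flat on the base plate, jaws round the square nut and handle along the plate, close beside the upright brace post on the plate's middle side, so that the post stops it from swinging clockwise. Then turn the hexagonal jam nut on top clockwise, seen from above, by about a fifth of a turn. Leave the spanner on the nut.

Things in the scene. Friction and masses are not known exactly. Their poses are not given: they have to be found in the camera images.
- mount: Fixed grey plate (mm): x -45..45, y -205..45, top z 20. Origin on the axis of its 20 mm stud at bench level, z up; stud top z 96. Brace post: 16 across, at x -28, y -165, top z 50. On the stud: square lower nut, hexagonal jam nut above it. The spanner belongs with its axes along the mount's and its origin on the stud axis: handle along -y, 10 mm of air to the post.
- lower_nut (a joint): Angle (rad) of the square lower nut, clockwise from above positive; 0 = sides parallel to the plate's. Steel, 40 mm across flats, top bevelled, z 20 to 44 mm, on the stud. Turns easily (0.06 N m), dragged along by the jam nut unless held. Starts within 0.08 of 0, must end between -0.4 and 0.6. In the spanner it has 0.3 play either way; the handle swings 0.06 more until the post.
- jam_nut (a joint): Angle (rad) of the hexagonal jam nut relative to the lower nut, clockwise from above positive. Steel, 30 mm across flats, 35 mm across corners, z 46 to 82 mm, on the stud. When lower_nut + jam_nut = 0, two flats face the mount's +x and -x. Starts at 0 to 0.2, tight from 0.7, dead stop at 1.6; 0.35 N m turns it against a held lower nut.
- spanner: Big steel open-ended spanner, loose, flat on the bench, 0.25 kg, 14 mm thick. Origin midway between the jaws at the underside; z up, mouth +y, handle -y. Jaws 50 mm apart, flared at the tips, 86 outside, reach y 39; throat y -31; handle 20 wide, y -74 to -178, round end 28 at y -190; mass centre y -75; grip at y -95. A smaller one (jaws 24 mm apart) beside it does not fit.

How it is judged:
By the outcome, as a careful person would: the job done as asked, in the order asked, and still so for the second after the job is handed in, with the robot touching nothing.
It also fails if it takes over 45 s, if anything falls off the work surface, if the arm or the gripper's body presses on something with over 40 N, if the wrist force passes 120 N, or if a joint passes its speed limit or range.

## Robot

A 6-joint arm with a two-finger parallel gripper is mounted at the origin on the work surface. World frame = base frame: x ahead of the robot, y to its left, z up, the work surface at z = 0. Lengths are in m, angles in rad, forces in N, time in s.
With the tool pointing down it reaches from about 0.35 to 1 m from the base axis. Payload 7.1 kg.
Tool frame: the origin (TCP) lies between the finger pads; the fingertips stand 22 mm ahead of it and the grasp point (between the pads) lies 3 mm ahead of it; x points along the fingers, y is the direction in which the jaws open and shut, and the axes are right-handed (so a half turn about x gives the same grasp; the last joint's range is limited). The gripper opens to 85 mm and grips with 20 to 120 N. Pads are 22 mm wide; open, the fingers measure 114 mm over their backs; the gripper's body (76 mm by 85 mm) begins 54 mm behind the grasp point. The pads swing forward as they close: fully open they stand 13 mm farther back than shut.
Start: joints at [-1.3, 0.423, 1.63, -0, 1.089, -0.019], TCP at [0.179, -0.599, 0.217] pointing down, gripper open.
Joint ranges: [-3, 3], [-0.9, 2.11], [0.09, 2.58], [-1.31, 4.45], [0.11, 2.69], [-2.54, 2.54]. Speed limits (rad/s): [2.39, 2.39, 3.01, 3.14, 3.14, 3.14].

## Interface

Orientations are given as a rotation vector (axis times angle).
In Python, from rig import manip gives the robot as it stands. The module is installed in compiled form; this text tells all that it offers. Calls block until the motion is done:
- manip.move_to(position, orientation): joint-space move of the TCP to a pose.
- manip.servo_line(position, orientation=None, rate=0.15): straight line of the TCP; orientation=None keeps the orientation; rate is the mean speed in m/s.
- manip.set_joints(angles): joint-space move.
- manip.command_gripper(opening, f_grip=None): finger opening in m; f_grip is the grip in N (None keeps the last); returns when the fingers have stopped.
- manip.hold(seconds).
- manip.solve_ik(position, orientation): joint angles nearest the present ones, or None.
- manip.camera(name): name is "scene" or "top" or "wrist"; returns a dict with "image" (400x640x3 uint8, red, green, blue), "fx", "fy", "cx", "cy" (pixels), "cam_to_world" (4x4, takes a point from camera to world coordinates); the wrist camera has in their place "mount" (4x4, takes a point from camera to tool coordinates, whose origin is the TCP and whose axes are the tool frame's). Camera axes: x right, y down, z forward; pixel columns grow to the right and rows downward; lengths in m; the calibration is good to about 2 mm. A picture is of the moment at which its call begins: read the wrist's pose just before it. There is no depth.
A pose or a line that the arm cannot do raises manip.IKError and nothing moves.
- manip.sign_off(): hands the job in, once; it reports no verdict.
Readings, each from a call of its own:
- manip.get_time(): time.
- manip.get_joint_positions(): joint angles.
- manip.get_joint_vel(): joint speeds.
- manip.get_tau(): joint torques, N m.
- manip.get_position(): TCP position.
- manip.get_ee_rot(): TCP orientation.
- manip.get_contact_force(): force on the tool from outside, world axes, zero at the start.
- manip.get_torque(): the same for the moment, N m.
- manip.get_width(): finger opening in m.
Only numpy, scipy, OpenCV 4.12 (cv2) and the standard library are available. Lean on these libraries where they do the work, as an engineer would, in place of code of your own. Each camera call takes 0.05 s, during which the arm holds its last target. There are 200 camera calls.

## Working session

There is one attempt and no reset: what is moved stays moved. The work goes in short steps, each a Python script; the robot and the scene stay as the last script left them, time stands still between calls to the robot, and variables do not carry over. Pictures are saved under pics/ and viewed, about 8 in all and at most 12, crops included, and the job is handed in when it is done.

```bash
mkdir -p pics; ls; python3 - <<'E'
from rig import manip
import cv2,numpy as np
for n in("top","scene"):
    c=manip.camera(n); cv2.imwrite(f"pics/{n}0.png",c["image"][:,:,::-1])
    print(n,c["fx"],c["fy"],c["cx"],c["cy"]);print(np.round(c["cam_to_world"],4).tolist())
    np.savez(f"{n}0.npz",**c)
print(manip.get_time(),manip.get_ee_rot(),manip.get_position())
E
```

```text
pics
top 453.9503156724101 453.9503156724101 323.0346792644617 203.66283443677517
[[-0.0208, -0.9899, 0.1403, 0.4338], [-0.9993, 0.025, 0.0284, -0.1277], [-0.0317, -0.1396, -0.9897, 1.1127], [0.0, 0.0, 0.0, 1.0]]
scene 436.2120182963917 436.2120182963917 316.85327420974556 196.80334226144308
[[0.3568, 0.7062, -0.6115, 1.1029], [0.9341, -0.2645, 0.2397, -0.3294], [0.0075, -0.6567, -0.7541, 0.6959], [0.0, 0.0, 0.0, 1.0]]
0.1 [ 2.06623401  0.30302836 -2.06662668] [ 0.17848526 -0.59842663  0.21670618]
```

View pics/top0.png

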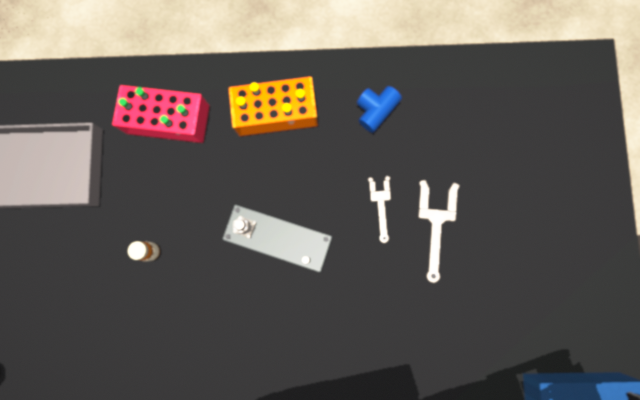

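View pics/scene0.png

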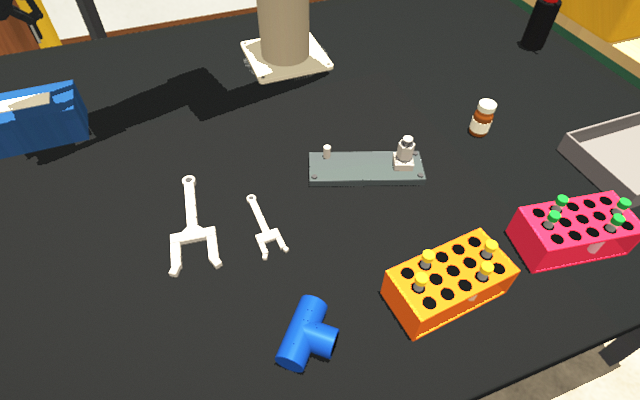

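```bash
cat > fit.py <<'E'
import numpy as np,cv2
from scipy.optimize import minimize
def rect(x0,x1,y0,y1): return np.array([[x0,y0],[x1,y0],[x1,y1],[x0,y1]])/1e3
def circ(x,y,r,n=24,a0=0):
    a=a0+np.arange(n)*2*np.pi/n; return np.c_[x+r*np.cos(a),y+r*np.sin(a)]/1e3
def prism(P,z0,z1): return np.vstack([np.c_[P,np.full(len(P),z)] for z in (z0/1e3,z1/1e3)])
def spanner(b=-74):
    return [prism(p,0,14) for p in (rect(-10,10,-185,-50),circ(0,-190,14),rect(-43,43,-50,-31),rect(-43,-25,-40,33),rect(25,43,-40,33),
      np.array([[-43,30],[-25,30],[-31,39],[-43,39]])/1e3,np.array([[43,30],[25,30],[31,39],[43,39]])/1e3)]
def mount():
    return [prism(rect(-45,45,-205,45),0,20),prism(circ(-28,-165,8),20,50),prism(rect(-20,20,-20,20),20,44),
      prism(circ(0,0,17.3,6,np.pi/6),46,82),prism(circ(0,0,10),20,96)]
def project(c,M,W):
    q=(np.c_[W,np.ones(len(W))]@np.linalg.inv(M).T)[:,:3]
    return np.c_[c["fx"]*q[:,0]/q[:,2]+c["cx"],c["fy"]*q[:,1]/q[:,2]+c["cy"]]
def place(P,p,z=0):
    s,k=np.sin(p[2]),np.cos(p[2])
    return np.c_[p[0]+k*P[:,0]-s*P[:,1],p[1]+s*P[:,0]+k*P[:,1],P[:,2]+z]
def render(c,M,pieces,p,z=0):
    S=3; m=np.zeros((400*S,640*S),np.uint8)   # supersampled
    for P in pieces:
        q=project(c,M,place(P,p,z)); h=cv2.convexHull(((q+.5)*S*16-8).clip(-4e5,4e5).astype(np.int32))
        cv2.fillConvexPoly(m,h,255,shift=4)
    return cv2.resize(m,(640,400),interpolation=cv2.INTER_AREA)/255.
def fit(c,M,mask,pieces,p0,z=0,d=(.01,.01,.06)):
    mask=cv2.GaussianBlur(mask.astype(float),(0,0),.7)
    f=lambda p:np.abs(cv2.GaussianBlur(render(c,M,pieces,p,z),(0,0),.7)-mask).sum()/mask.sum()
    best=None
    for sc in (1,.3):
        x0=p0 if best is None else best.x
        sim=np.vstack([x0]+[np.array(x0)+sc*np.eye(3)[i]*d[i] for i in range(3)])
        best=minimize(f,x0,method="Nelder-Mead",options=dict(initial_simplex=sim,xatol=1e-5,fatol=1e-5,maxiter=150))
    return best.x,best.fun
def blob(bw,uv,close=0):
    if close: bw=cv2.morphologyEx(bw.astype(np.uint8),cv2.MORPH_CLOSE,np.ones((close,close)))
    n,l,st,_=cv2.connectedComponentsWithStats(bw.astype(np.uint8)); 
    m=l==l[int(uv[1]),int(uv[0])]
    cs,_=cv2.findContours(m.astype(np.uint8),cv2.RETR_EXTERNAL,cv2.CHAIN_APPROX_NONE)
    o=np.zeros(m.shape,np.uint8); cv2.drawContours(o,cs,-1,1,-1); return o
def unproj(c,M,uv,z):
    r=M[:3,:3]@[(uv[0]-c["cx"])/c["fx"],(uv[1]-c["cy"])/c["fy"],1]; return M[:3,3]+r*(z-M[2,3])/r[2]
E
cat > a.py <<'E'
from fit import *
from rig import manip
U={"top":dict(s=(433,276,437,230,434,255),m=(304,260,243,225,280,245)),"scene":dict(s=(189,181,193,230,192,210),m=(327,150,405,160,360,168))}
for n in U:
    c=dict(np.load(f"{n}0.npz")); M=c["cam_to_world"]; g=c["image"].max(2)
    u=U[n]
    for k,pc,off,th in (("s",spanner(),-.19,110),("m",mount(),-.165,75)):
        e=unproj(c,M,u[k][:2],.014);t=unproj(c,M,u[k][2:4],.014);v=(t-e)[:2];v/=np.linalg.norm(v)
        p0=[*(e[:2]-off*v),np.arctan2(v[1],v[0])-np.pi/2]
        if k=="m": p0[:2]=t[:2]
        mk=blob(g>th,u[k][4:],3 if k=="m" else 0)
        p,f=fit(c,M,mk,pc,p0)
        print(n,k,np.round(p0,4),"->",np.round(p,4),round(f,3),mk.sum())
c=manip.camera("wrist"); print(np.round(c["mount"],4).tolist(),c["fx"],c["fy"],c["cx"],c["cy"])
E
python3 a.py
```

```text
top s [ 0.5976 -0.3803 -1.712 ] -> [ 0.5966 -0.3774 -1.6913] 0.147 1707
top m [ 0.5418  0.1006 -0.5366] -> [ 0.5365  0.0936 -0.3389] 0.067 4196
scene s [ 0.6011 -0.3747 -1.689 ] -> [ 0.5931 -0.3762 -1.6908] 0.084 1932
scene m [ 0.517   0.1115 -0.5429] -> [ 0.5291  0.0958 -0.336 ] 0.074 4084
[[0.0001, -0.3167, 0.9485, -0.1568], [1.0, 0.0001, -0.0001, -0.0004], [-0.0001, 0.9485, 0.3167, -0.0817], [0.0, 0.0, 0.0, 1.0]] 333.4501579665685 333.4501579665685 319.32064747539147 200.27585967257926
```

```bash
cat > h.py <<'E'
from fit import *
from rig import manip
from scipy.spatial.transform import Rotation as Ro
def ori(a):
    c,s=np.cos(a),np.sin(a); return Ro.from_matrix(np.array([[0,c,s],[0,s,-c],[-1,0,0.]])).as_rotvec()
def loc(p,x,y,z): return place(np.array([[x,y,z]]),p)[0]
def T(): 
    M=np.eye(4); M[:3,:3]=Ro.from_rotvec(manip.get_ee_rot()).as_matrix(); M[:3,3]=manip.get_position(); return M
def wrist(name):
    t=T(); c=manip.camera("wrist"); M=t@c["mount"]; cv2.imwrite(f"pics/{name}.png",c["image"][:,:,::-1]); np.savez(name+".npz",M=M,**c); return c,M
E
python3 - <<'E'
from h import *
S=[.595,-.377,-1.691];Mt=[.533,.0945,-.338]
R=T()[:3,:3]; print("start yaw",np.arctan2(R[1,1],R[0,1]))
for nm,p,x,y,z in (("pick",S,0,-.095,.024),("place",Mt,0,-.095,.044),("placehi",Mt,0,-.095,.144),("stud",Mt,0,0,.073)):
  for k in (0,1):
    a=p[2]+k*np.pi; q=manip.solve_ik(loc(p,x,y,z),ori(a)); print(nm,k,None if q is None else np.round(q,2))
for da in np.arange(-6,6)*np.pi/6:
    q=manip.solve_ik(loc(Mt,0,0,.073),ori(Mt[2]+da)); print("stud",round(da,2),None if q is None else np.round(q[5],2))
E
```

```text
start yaw -1.280966951294868
pick 0 [-0.65  0.68  1.73 -0.    0.73  1.04]
pick 1 [-0.65  0.68  1.73 -0.    0.73 -2.1 ]
place 0 [-0.01  0.53  2.   -0.    0.62  0.32]
place 1 None
placehi 0 [-0.01  0.35  1.95 -0.    0.84  0.32]
placehi 1 None
stud 0 [ 0.15  0.52  1.9  -0.    0.72  0.49]
stud 1 None
stud -3.14 None
stud -2.62 None
stud -2.09 None
stud -1.57 2.06
stud -1.05 1.54
stud -0.52 1.02
stud 0.0 0.49
stud 0.52 -0.03
stud 1.05 -0.56
stud 1.57 -1.08
stud 2.09 -1.6
stud 2.62 -2.13
```

```bash
python3 - <<'E'
from h import *
S=[.595,-.377,-1.691];Mt=[.533,.0945,-.338]
manip.move_to(loc(Mt,0,-.06,.19),ori(Mt[2])); wrist("wm"); print(manip.get_time())
manip.move_to(loc(S,0,-.08,.13),ori(S[2])); wrist("ws"); print(manip.get_time())
a=cv2.imread("pics/wm.png");b=cv2.imread("pics/ws.png"); cv2.imwrite("pics/w2.png",cv2.resize(np.hstack([a[:,120:520],b[:,120:520]]),(800,400)))
E
```

```text
2.75
4.3167
```

View pics/w2.png

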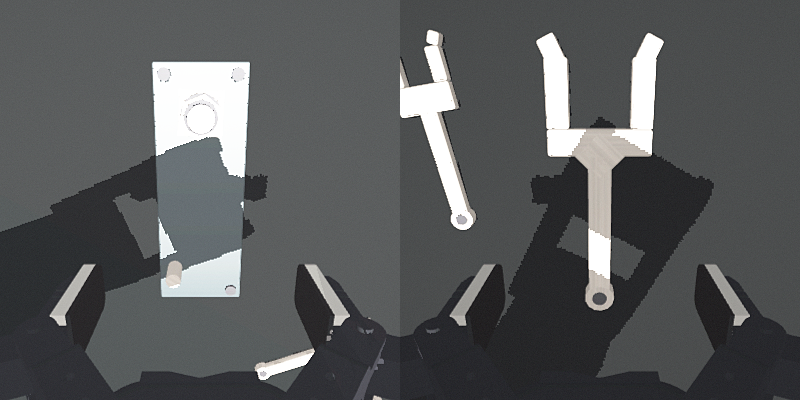

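```bash
cat >> h.py <<'E'
def fpoly(*a): return np.array(a)/1e3
def spanner():
    L=[prism(p,0,14) for p in (rect(-10,10,-185,-50),circ(0,-190,14),rect(-43,43,-54,-31),fpoly([-20,-54],[20,-54],[10,-65],[-10,-65]))]
    for s in (-1,1): L+=[prism(p*[s,1],0,14) for p in (rect(25,43,-40,23),fpoly([25,23],[43,23],[50,36],[33,39]))]
    return L
E
cat > b.py <<'E'
from h import *
d=dict(np.load("ws.npz"));g=d["image"].max(2); mk=blob(g>115,(320+279-200-120+80,297) if 0 else (599-400+120,250))
p,f=fit(d,d["M"],mk,spanner(),[.595,-.377,-1.691]); print("spanner",np.round(p,4),round(f,4))
r=render(d,d["M"],spanner(),p); o=d["image"][:,:,::-1].copy(); 
cs,_=cv2.findContours((r>.5).astype(np.uint8),0,1); cv2.drawContours(o,cs,-1,(0,0,255),1)
d=dict(np.load("wm.npz"));g=d["image"].max(2); reg=np.zeros(g.shape,np.uint8); reg[45:310,265:375]=1
pts=cv2.findNonZero(((g>120)&(reg>0)).astype(np.uint8)); mk=np.zeros(g.shape,np.uint8); cv2.fillConvexPoly(mk,cv2.convexHull(pts),1)
print("mask box",cv2.boundingRect(pts))
P=[prism(rect(-45,45,-205,45),0,20)]
m,f=fit(d,d["M"],mk,P,[.533,.0945,-.338]); print("mount",np.round(m,4),round(f,4))
o2=d["image"][:,:,::-1].copy()
for Q in P+mount()[1:]:
    q=project(d,d["M"],place(Q,m)); cv2.polylines(o2,[cv2.convexHull(q.astype(np.float32)).astype(int)],True,(0,0,255),1)
V=np.hstack([cv2.resize(o2[40:310,250:390],None,fx=2,fy=2,interpolation=cv2.INTER_CUBIC),cv2.resize(o[20:320,240:400],None,fx=1.8,fy=1.8)])
cv2.imwrite("pics/ov.png",V) ; print(V.shape)
for n,uvs,uvm in (("top",(434,255),0),("scene",(192,210),0)):
    c=dict(np.load(n+"0.npz")); mk=blob(c["image"].max(2)>110,uvs); print(n,*[np.round(x,4) for x in fit(c,c["cam_to_world"],mk,spanner(),p)])
E
python3 b.py 2>&1 || sed -i 's/x/x/' b.py
```

```text
spanner [ 0.5976 -0.3756 -1.6915] 0.0503
mask box (272, 61, 98, 236)
mount [ 0.5347  0.0946 -0.3407] 0.0085
(540, 568, 3)
top [ 0.5987 -0.3774 -1.6917] 0.1074
scene [ 0.5944 -0.3764 -1.691 ] 0.065
```

View pics/ov.png

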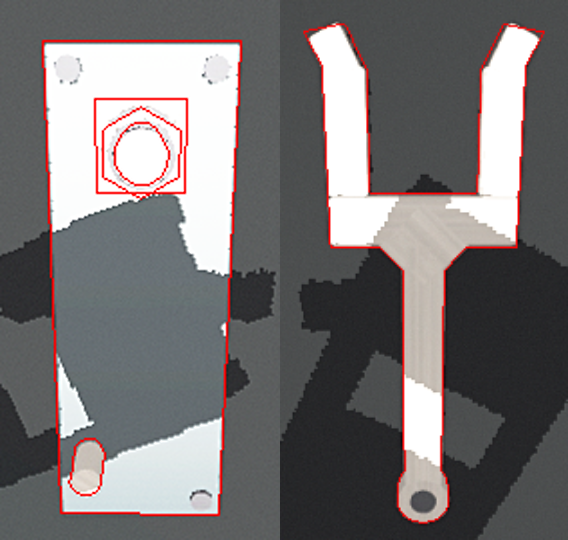

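```bash
cat > poses.py <<'E'
S=[.5976,-.3756,-1.6915];Mt=[.5347,.0946,-.3407]
E
python3 - <<'E'
from h import *
from poses import *
F=lambda s:print(s,np.round(manip.get_contact_force(),1),np.round(manip.get_position(),4),round(manip.get_width(),4),manip.get_time())
o=ori(S[2])
manip.command_gripper(.05); 
manip.move_to(loc(S,0,-.095,.06),o); manip.servo_line(loc(S,0,-.095,.0255),rate=.08); F("down")
manip.command_gripper(0.0,f_grip=80); F("grip")
manip.servo_line(loc(S,0,-.095,.175),rate=.2); F("lift")
manip.move_to(loc(Mt,0,-.095,.175),ori(Mt[2])); F("over")
c,M=wrist("wc")
E
```

```text
down [-0.4  0.   0.2] [ 0.5032 -0.364   0.0252] 0.0501 5.725
grip [0.6 0.3 0.2] [ 0.5033 -0.3642  0.0256] 0.0003 6.2583
lift [ 0.4  0.6 -0.3] [ 0.5026 -0.3636  0.1739] 0.0003 7.1583
over [-0.4 -0.5  0.2] [0.5033 0.0044 0.1749] -0.0001 8.5417
```

View pics/wc.png

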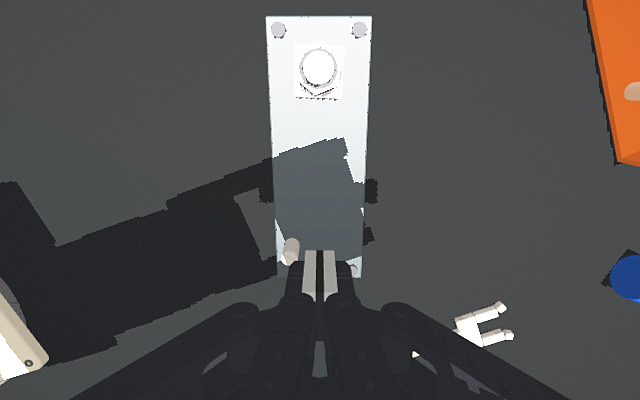

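The image shows the gripper closed and empty: the pads end at row 250, far shorter than the stated 22 mm would project to. The spanner was left behind. I'll probe for the bench at the grasp spot with the fingers just straddling the handle.

```bash
python3 - <<'E'
from h import *
from poses import *
F=lambda s:print(s,np.round(manip.get_contact_force(),1),np.round(manip.get_position(),4),round(manip.get_width(),4),round(manip.get_time(),2))
manip.command_gripper(.032)
manip.move_to(loc(S,0,-.095,.07),ori(S[2])); wrist("wp"); manip.servo_line(loc(S,0,-.095,.026),rate=.12); F("s")
z=.026
while z>-.024:
    z-=.003; manip.servo_line(loc(S,0,-.095,z),rate=.06); f=manip.get_contact_force()[2]
    if abs(f)>4: break
F("probe %.3f"%z)
wrist("wp2"); a=cv2.imread("pics/wp.png");b=cv2.imread("pics/wp2.png"); cv2.imwrite("pics/wpp.png",np.hstack([a[:,120:520],b[:,120:520]]))
E
```

```text
s [ 0.4  0.8 -0.2] [ 0.5034 -0.3638  0.0259] 0.0319 11.0
probe -0.016 [-2.8  2.5 14.6] [ 0.5037 -0.3644 -0.0145] 0.0321 14.5
```

View pics/wpp.png

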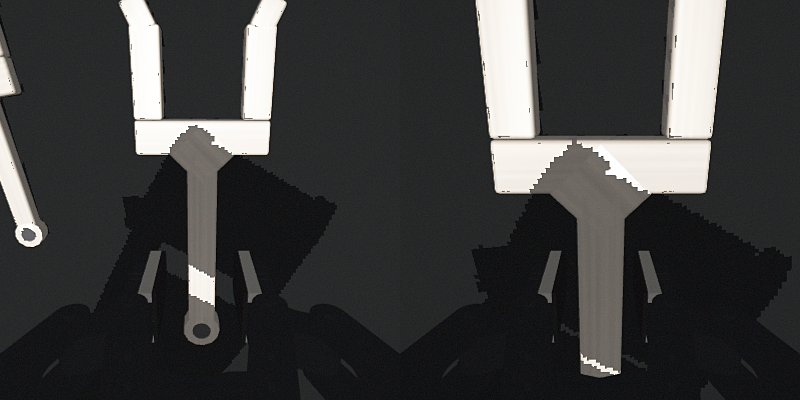

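Bench contact came at TCP z = -14.5 mm. The tips therefore sit about 14 mm behind the reported TCP, which agrees with the image. The handle (cols 578–622) is centred between the pads (560 and 640). I'll grasp with this corrected offset.

```bash
python3 - <<'E'
from h import *
from poses import *
F=lambda s:print(s,np.round(manip.get_contact_force(),1),np.round(manip.get_position(),4),round(manip.get_width(),4),round(manip.get_time(),2))
manip.servo_line(loc(S,0,-.095,-.0115),rate=.06)
manip.command_gripper(0.0,f_grip=80); F("grip")
if manip.get_width()>.015:
    manip.servo_line(loc(S,0,-.095,.13),rate=.2); F("lift")
    manip.move_to(loc(Mt,0,-.095,.13),ori(Mt[2])); F("over")
    c,M=wrist("wc2")
    mk=(c["image"].min(2)>90).astype(np.uint8)
    z=M[2,3]*0+manip.get_position()[2]+.0115
    # outline overlays of expected pose
    o=c["image"][:,:,::-1].copy()
    for P in spanner():
        q=project(c,M,place(P,Mt,z)); cv2.polylines(o,[cv2.convexHull(q.astype(np.float32)).astype(int)],True,(0,0,255),1)
    for P in mount():
        q=project(c,M,place(P,Mt)); cv2.polylines(o,[cv2.convexHull(q.astype(np.float32)).astype(int)],True,(0,200,0),1)
    cv2.imwrite("pics/ov2.png",o)
E
```

```text
grip [-0.9  0.2  4.9] [ 0.5033 -0.3642 -0.0113] 0.0177 15.07
lift [-0.2 -0.1 -3. ] [ 0.5024 -0.3635  0.1287] 0.0176 15.93
over [-0.6 -0.  -1.9] [0.5034 0.0044 0.1299] 0.0179 17.31
```

View pics/ov2.png

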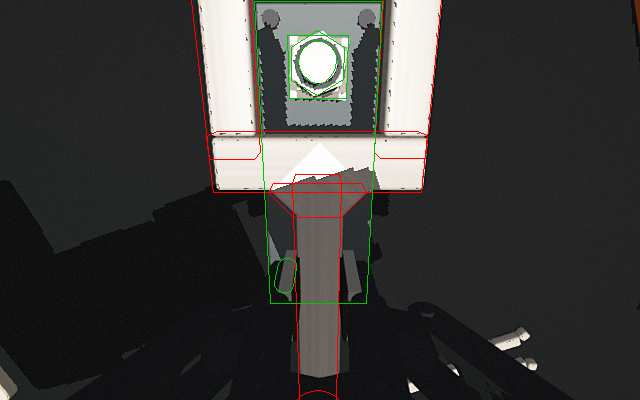

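Spanner is held level; its outline matches the prediction within about 4 px, and stud and nut are centred between the jaws. Lowering.

```bash
python3 - <<'E'
from h import *
from poses import *
F=lambda s:print(s,np.round(manip.get_contact_force(),1),np.round(manip.get_position(),4),round(manip.get_width(),4),round(manip.get_time(),2))
F0=manip.get_contact_force()
def down(z,r):
    manip.servo_line(loc(Mt,0,-.095,z),rate=r); return np.linalg.norm(manip.get_contact_force()-F0)
ok=True
for z in (.085,.05,.03,.018): 
    f=down(z,.1); 
    if f>8: ok=False; F("blocked");break
if ok:
    while z>.005:
        z-=.0025; f=down(z,.05)
        if f>4: break
    F("contact z=%.4f"%z)
    wrist("wl")
    if z<.0125:
        manip.command_gripper(.035); F("open")
        manip.servo_line(loc(Mt,0,-.095,.10),rate=.2)
        manip.move_to(loc(Mt,0,-.06,.17),ori(Mt[2]))
        wrist("wr"); F("up")
E
python3 - <<'E'
from h import *
from poses import *
import os
if os.path.exists("wr.npz"):
    d=dict(np.load("wr.npz")); o=cv2.resize(d["image"][20:320,170:470,::-1],None,fx=2,fy=2,interpolation=cv2.INTER_CUBIC); cv2.imwrite("pics/wrc.png",o)
E
```

```text
contact z=0.0080 [-1.8  0.1  7.7] [0.5033 0.0051 0.0086] 0.0177 20.07
open [-0.2  0.6  0.5] [0.5031 0.0051 0.008 ] 0.0348 20.43
up [ 0.2  0.1 -0.7] [0.5135 0.0381 0.1685] 0.035 21.5
```

View pics/wrc.png

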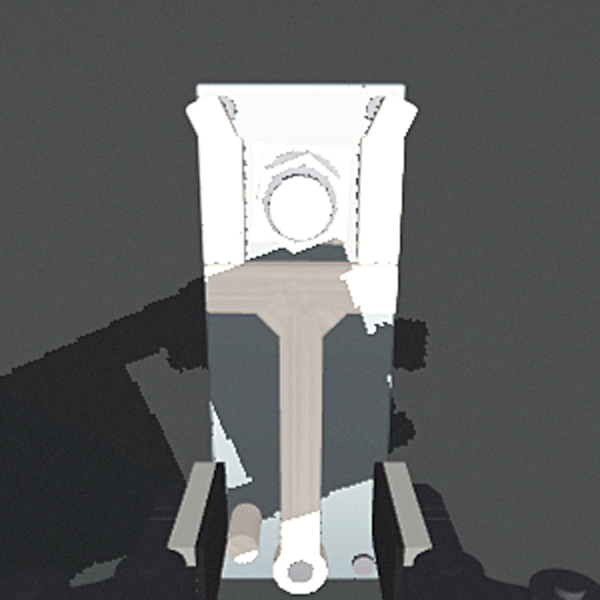

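The spanner lies flat round the nut, handle beside the post (post at 243,535; handle edge at col 281). The hex vertices (308,150) and (294,253) give a jam nut total angle of about +0.13. Next I grip the hex.

```bash
python3 - <<'E'
from h import *
from poses import *
F=lambda s:print(s,np.round(manip.get_contact_force(),1),"Mz",np.round(manip.get_torque(),2),np.round(manip.get_position(),4),round(manip.get_width(),4),round(manip.get_time(),2))
o=ori(Mt[2]-.13+np.pi/3)
manip.command_gripper(.05)
manip.move_to(loc(Mt,0,0,.105),o); F("above")
manip.servo_line(loc(Mt,0,0,.06),rate=.12); F("mid")
if np.linalg.norm(manip.get_contact_force())<8:
    manip.servo_line(loc(Mt,0,0,.040),rate=.1); F("low")
    manip.command_gripper(0,f_grip=100); F("grip")
    q=np.array(manip.get_joint_positions()); print(np.round(q,3))
    np.save("q.npy",q)
E
```

```text
above [-0.2  0.5  1. ] Mz [-0.01  0.01  0.02] [0.5347 0.0944 0.105 ] 0.0498 22.6
mid [0.8 0.5 0.3] Mz [ 0.04  0.02 -0.02] [0.5348 0.0944 0.0602] 0.0501 23.12
low [ 0.8 -0.1 -0.4] Mz [ 0.01 -0.03  0.  ] [0.5346 0.0946 0.0401] 0.0499 23.48
grip [-3.  -2.5  7. ] Mz [-0.34  0.48  0.06] [0.5346 0.0943 0.041 ] 0.0286 23.8
[ 1.530e-01  5.730e-01  1.905e+00 -1.000e-03  6.640e-01 -4.230e-01]
```

```bash
python3 - <<'E'
from h import *
q=np.load("q.npy")
for i in range(1,6):
    p=q.copy(); p[5]+=.28*i; manip.set_joints(p)
    m=manip.get_torque();f=manip.get_contact_force()
    print(round(.28*i,2),np.round(f,1),np.round(m,2),round(manip.get_width(),4),round(manip.get_joint_positions()[5]-q[5],3),round(manip.get_time(),2))
    if abs(m[2])>3 or np.linalg.norm(f)>60: break
E
```

```text
0.28 [-0.6 -0.5 -4. ] [-0.02 -0.12  0.01] 0.0282 0.276 24.18
0.56 [ 0.5 -2.  -2.4] [-0.14 -0.16 -0.1 ] 0.0286 0.554 24.55
0.84 [ 0.2 -2.4 -2. ] [-0.25 -0.17 -0.04] 0.0283 0.834 24.93
1.12 [ 0.6 -2.  -1. ] [-0.49 -0.23 -0.04] 0.0284 1.113 25.3
1.4 [ 0.9 -3.5 -1.1] [-0.72 -0.3  -0.06] 0.0283 1.393 25.68
```

```bash
python3 - <<'E'
from h import *
from poses import *
c=manip.camera("scene"); 
manip.command_gripper(.05); 
p=manip.get_position(); manip.servo_line([p[0],p[1],.11],rate=.2)
manip.move_to(loc(Mt,0,-.06,.15),ori(Mt[2]))
print(manip.get_contact_force(),manip.get_time())
d,M=wrist("we"); 
a=cv2.resize(d["image"][0:300,170:470,::-1],(560,560),interpolation=cv2.INTER_CUBIC); b=cv2.resize(c["image"][100:240,300:460,::-1][:,:,:],None,fx=1.5,fy=1.5)
V=np.zeros((560,800,3),np.uint8); V[:,:560]=a; V[:b.shape[0],560:560+b.shape[1]]=b; cv2.imwrite("pics/we2.png",V)
E
```

```text
[-0.6932417   0.01758007 -0.39198323] 27.175
```

View pics/we2.png

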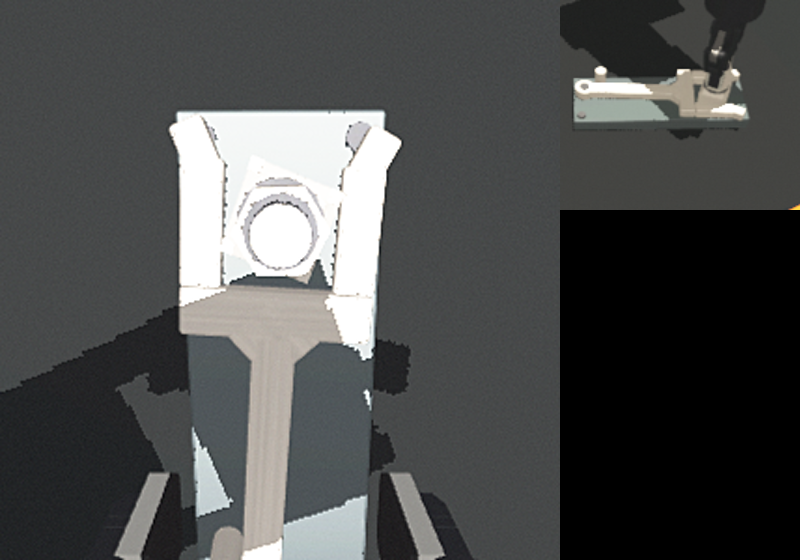

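```bash
python3 - <<'E'
from rig import manip
manip.sign_off(); print(manip.get_time())
E
```

```text
the job is handed in; nothing more can be done
the job is handed in; nothing more can be done
```

I set the big spanner flat on the plate round the square nut, with its handle beside the post. I then turned the hexagonal jam nut clockwise by 1.39 rad (0.22 turn), released it, backed off and handed in at about 27 s.

**Final picture, taken after release:**
- The spanner is on the nut with its handle swung up against the post.
- The lower nut is held at about +0.35 to 0.43 rad, inside the limit of 0.6.
- The hex has turned as commanded. By estimate the jam nut sits at about 1.1 rad relative to the lower nut, past the tight point of 0.7.
- Part of the 1.39 rad went into the play, so the turn relative to the lower nut was only about 1.0 to 1.1 rad (0.16 to 0.17 turn).
- The robot was touching nothing, and contact forces read under 1 N.

**What disagreed or failed:**
- **First grasp:** it closed on air. The fingertips are about 36 mm shorter than stated, which I confirmed by image and by touching the bench at about 15 N. I corrected for it.
- **Gripper width:** it read about 2 mm under the nominal size of the parts it held.
- **Wrist moment about the stud:** it read only about 0.05 N m between turning steps, below the expected 0.35 N m. I relied on the picture for the nut rotation instead.

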